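# Take the sanding jig off its locked hook and clamp it on the mounting plate

## Task

Press the red sprung keeper of the forked hook down until it snaps open while the orange-gripped sanding jig still hangs there, then lift the jig off and carry it to the grey mounting plate. Lower its foot, not dropping it, fully home in the steel-rimmed recess (either way round), and then turn the black torque knob clockwise until the clamp arm lies over the foot and the knob slips. Let go, and leave the other things on the bench where they are.

Things in the scene. Friction and masses are not known exactly. Their poses are not given: they have to be found in the camera images.
- hook: Fixed upright blue stand with a steel forked hook. Origin on the table below the jig's hanging axis; x points to its back, the fork's mouth looks to -x. Two level prongs 14 mm wide, 12 thick, top 150 mm up, slot 24 mm wide (x +50 to -70 mm), lugs 8 mm high on the tips. Base 12 mm high, x -30 to +110, y +-65; post x 50 to 80, 150 mm high. Keeper bracket x -50 to -61, y 23 to 57 mm, z 88 to 150.
- hang_point (a point): On the hanging axis at the top of the prongs (150 mm up). The jig can leave only through the mouth, keeper open: lift it 10 to 40 mm to clear the lugs, draw it along the hook's -x until its axis is 130 mm or more from here and its foot is past the prong tips; then it may be raised.
- keeper (a joint): Red sprung keeper, a bar across the slot just before the prong tips with a press pad in front. 0 = shut (level), 1.5 rad = open (hanging down at the side, clear of the jig's way), about a level axis along the hook's x at y +50, z 146 mm. An over-centre spring pushes it shut below 0.6 rad; past that it snaps open and stays. 5 to 10 N at the pad. It may stay open.
- keeper_pad (a point): Middle of the top of the keeper's press pad (40 mm along the hook's x, 60 mm across), on the slot's centre line 97 mm before the hanging axis, 149 mm above the table when shut. Pressed straight down here by fingertips 40 to 45 mm, it passes 0.6 rad and snaps away to the +y side. Nothing is under it but the table.
- jig: Loose upright sanding jig, 0.3 to 0.65 kg, 158 mm high. Origin: centre of its underside. Aluminium foot 90 (x) by 60 (y) by 14 mm, two 10 mm brass pins on it at x +-33; neck 16 mm square, z 14 to 106; black flange 56 mm square, z 106 to 116; orange grip 34 mm square, z 116 to 158. It hangs by the flange on the prongs, foot 44 mm up, x roughly along the hook's x.
- jig_grip (a point): Point on the jig's axis 140 mm above its underside, in the orange grip (34 mm square, sides along the jig's x and y, 18 mm below the top of the grip).
- plate: Fixed grey mounting plate 130 mm (x) by 225 mm (y, from -67 to +158 mm) by 10 mm, origin on the table below the centre of the recess. The clamp spindle (upright, 16 mm) stands at y = +115 mm, x = 0. Turned with its x axis along the jig's x (or half a turn from it), the jig's foot fits the recess.
- seat (a point): Centre of the recess floor, 10 mm above the table. The recess is 96 mm (plate x) by 66 mm (plate y), its steel rim 8 mm high and above that flared out to lead the foot in, top of the flare about 14 mm above the floor. With the foot home the jig's origin lies at this point.
- clamp_screw (a joint): Turn of the clamp spindle with its steel arm, which sweeps 17 mm above the recess floor (foot top 14 mm). Starts at 0 to 0.3 rad with the arm swung out of the way; grows as the knob is turned clockwise seen from above; at its stop, 1.15 rad, the arm points along the plate's -y, over the foot.
- knob_slip (a joint): How far the torque-limiting knob has slipped on the spindle (rad, clockwise seen from above). Stays about 0 while the spindle turns; once the spindle is at its stop the knob slips at 0.2 N m and this grows. A slip of 0.1 rad or more means that it has clicked over.
- knob_grip (a point): Middle of the black knob on top of the spindle, on its upright axis, 141 mm above the table: a smooth cylinder 48 mm across and 36 mm high (121 to 157 mm above the table) with a white mark on top. Takes about 0.05 N m until the stop, then 0.2 N m.
- clamp_tip (a point): Under the red tip of the clamp arm, 95 mm from the spindle axis, 26 mm above the table.
- glue: Bystander: white glue bottle with red cap, standing, 50 mm across, 150 mm high; origin under its centre. Stands near the hook.
- offcut: Bystander: wooden offcut 110 (x) by 45 by 35 mm high, lying near the hook; origin under its centre.
- sanding_block: Bystander: cork sanding block 110 (x) by 60 by 30 mm high; origin under its centre.
- tin: Bystander: green tin 70 mm across, 100 mm high; origin under its centre.
- screwdriver: Bystander: blue-handled screwdriver 180 mm long, lying along its x, under 35 mm high, near the mounting plate.
- mug: Bystander: steel cup 70 mm across, 85 mm high, behind the mounting plate; origin under its centre.
- brush: Bystander: brush 190 mm long, lying along its x at the back of the table, under 40 mm high.
There are look-alikes about, which are no part of the job. What is shaped like the jig but green or turquoise is not meant.

How it is judged:
By the outcome, as a careful person would: the job done as asked, in the order asked, and still so for the second after the job is handed in, with the robot touching nothing.
It also fails if it takes over 66 s, if anything falls off the work surface, if the arm or the gripper's body presses on something with over 40 N, if the wrist force passes 120 N, or if a joint passes its speed limit or range.

## Robot

A 7-joint arm with a two-finger parallel gripper is mounted at the origin on the work surface. World frame = base frame: x ahead of the robot, y to its left, z up, the work surface at z = 0. Lengths are in m, angles in rad, forces in N, time in s.
With the tool pointing down it reaches from about 0.425 to 0.925 m from the base axis. Payload 6.8 kg.
Tool frame: the origin (TCP) lies at the very end of the fingers, on their centre line; the grasp point (between the pads) lies 19 mm behind it; y points along the fingers, z is the direction in which the jaws open and shut, and the axes are right-handed (so a half turn about y gives the same grasp; the last joint's range is limited). The gripper opens to 85 mm and grips with 20 to 120 N. Pads are 22 mm wide; open, the fingers measure 114 mm over their backs; the gripper's body (76 mm by 85 mm) begins 54 mm behind the grasp point. The pads swing forward as they close: fully open they stand 13 mm farther back than shut.
Start: joints at [-1.216, 0.477, 0.022, 1.555, -0.011, 1.109, -0.083], TCP at [0.301, 0.604, 0.231] pointing down, gripper open.
Joint ranges: [-2.96, 2.96], [-0.34, 2.1], [-1.41, 1.46], [0.24, 2.44], [-1.37, 4.51], [0.17, 1.92], [-2.96, 2.96]. Speed limits (rad/s): [2.39, 2.39, 3.14, 3.14, 3.14, 3.14, 3.14].

## Interface

Orientations are given as a unit quaternion [w, x, y, z].
In Python, from station import * gives the robot as it stands.
- The arm moves only by the shell command python3 -m jog 'ROWS' [OPENING] [FORCE]. ROWS is JSON, a list of rows, each a list of 2 entries, a list of its own where there are three numbers: the shift along the tool's x, y, z in mm, then the turn about the tool's y in rad. A call has 1 to 20 rows; each row is the pose to reach, as a shift and turn from the pose commanded when the call began, along the tool's axes at that moment; what a row does not reach only later rows make up. A row lasts 1/12 s, in which the tool goes at most 41.7 mm and 7.16 degrees, less where a joint would pass 70% of its speed; a pose out of reach is approached as far as the arm can. A call with a gripper value outside its range is refused whole. OPENING is the finger opening in mm, from 0 to 85.4, set as the call begins (- or left out, the last holds). The fingers move at their own pace and stop on an object; FORCE is the grip in N (left out, the last holds). Time passes only in rows, so rows that repeat a pose let the fingers close. It gives the time, the measured TCP pose, the force and the opening at its end, in the units of the state.
- get_obs(): the state, without advancing time (a new reading comes with each control period).
- read_camera(name): name is "scene" or "top"; returns a dict with "img" (420x560x3 uint8, red, green, blue), "depth" (420x560 float32, m along the optical axis (not along the pixel's ray), 0 where there is no reading), "fx", "fy", "cx", "cy" (pixels), "rvec" (rotation vector, rad) and "tvec" (3), from world to camera coordinates, as OpenCV has them. Camera axes: x right, y down, z forward; pixel columns grow to the right and rows downward; lengths in m; the calibration is good to about 2 mm. A picture is of the moment at which its call begins.
- hand_in(): hands the job in, once; it reports no verdict.
The state is a dict: "t": time; "q": joint angles; "joint_vel": joint speeds; "joint_torque": joint torques, N m; "eef_pos": TCP position; "tool_rot": TCP orientation; "contact_force": force on the tool from outside, world axes, zero at the start; "torque": the same for the moment, N m; "gripper_width": opening from 0.0 (shut) to 1.0 (fully open).
Only numpy, scipy, OpenCV 4.12 (cv2) and the standard library are available. Lean on these libraries where they do the work, as an engineer would, in place of code of your own. Each camera call takes 0.05 s, during which the arm holds its last target.

## Working session

There is one attempt and no reset: what is moved stays moved. The work goes in short steps, Python scripts to look and compute and a shell command to move; the robot and the scene stay as the last step left them, time stands still between calls to the robot, and variables do not carry over. Pictures are saved under pics/ and viewed, and the job is handed in when it is done.

```bash
ls; mkdir -p pics; python3 - <<'E'
from station import *
import cv2,numpy as np
for n in ("scene","top"):
    c=read_camera(n); cv2.imwrite(f"pics/{n}0.png",c["img"][:,:,::-1]); np.savez(f"{n}0.npz",**c)
    R=cv2.Rodrigues(np.array(c["rvec"]))[0]; print(n,-R.T@np.array(c["tvec"]),c["fx"])
print(get_obs())
E
```

```text
pics
scene [ 0.88208232 -0.48170665  1.20075339] 468.1700611497362
top [0.43605214 0.07938466 1.31127211] 485.83063755692905
{'t': 0.1, 'q': array([-1.21615393,  0.47771233,  0.02233648,  1.55630809, -0.01149469,
        1.10932414, -0.08310824]), 'joint_vel': array([ 4.11122536e-04, -1.53286043e-03, -2.37857999e-04, -2.08757034e-03,
       -8.35571261e-05,  1.80622642e-03, -1.17891638e-03]), 'joint_torque': array([ 5.17179622e-03, -5.97762144e+01,  1.61380872e+00, -2.81955332e+01,
        1.28315089e-02,  5.03688992e-03, -9.80590926e-06]), 'eef_pos': array([0.30109732, 0.60354368, 0.23044504]), 'tool_rot': array([-0.68769885,  0.68883279, -0.16223158,  0.16205118]), 'contact_force': array([ 0.34818697,  0.14440885, -0.11958791]), 'torque': array([-0.02859742, -0.01072663,  0.00804274]), 'gripper_width': 1.0028056375821683}
```

View pics/scene0.png

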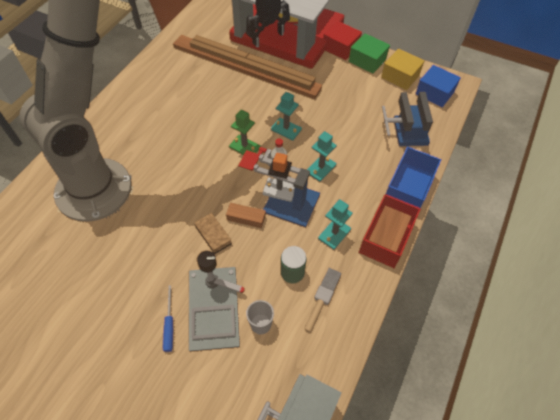

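View pics/top0.png

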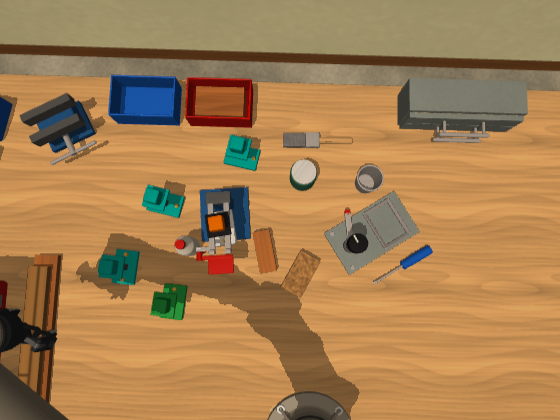

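Candidates in the top view: the orange grip on the hook at (217,224) is the jig. Look-alikes are turquoise at (163,200), (242,152) and (120,266), green at (170,302), and an empty dark hook at (60,125). Next I'll crop closely and measure.

```bash
cat > h.py <<'E'
import cv2,numpy as np
def load(n): return dict(np.load(n,allow_pickle=True))
def cloud(c):
    R=cv2.Rodrigues(np.array(c["rvec"]))[0]; t=np.array(c["tvec"]).ravel()
    d=c["depth"]; v,u=np.mgrid[:d.shape[0],:d.shape[1]]
    P=np.stack([(u-c["cx"])/c["fx"]*d,(v-c["cy"])/c["fy"]*d,d],-1)
    W=(P-t)@R; W[d==0]=np.nan
    return W
def proj(c,p):
    return cv2.projectPoints(np.array(p,float).reshape(-1,3),np.array(c["rvec"]),np.array(c["tvec"]),np.array([[c["fx"],0,c["cx"]],[0,c["fy"],c["cy"]],[0,0,1.]]),None)[0].reshape(-1,2)
def rect(P):
    r=cv2.minAreaRect(P[:,:2].astype(np.float32)*1000); return np.round(r[0],1),np.round(r[1],1),round(r[2],2)
def snap(n,f=None):
    from station import read_camera
    c=read_camera(n)
    if f: np.savez(f+".npz",**c)
    return c
E
python3 - <<'E'
from h import *
for n,boxes in (("top",[(180,170,280,290),(310,180,440,290)]),("scene",[(215,120,345,230),(150,240,290,360)])):
    c=load(n+"0.npz"); W=cloud(c); im=c["img"][:,:,::-1]
    tiles=[cv2.resize(im[b[1]:b[3],b[0]:b[2]],(390,390) ) for b in boxes]
    cv2.imwrite(f"pics/{n}crop.png",np.hstack(tiles))
    hsv=cv2.cvtColor(c["img"],cv2.COLOR_RGB2HSV)
    H,S,V=[hsv[...,i].astype(int) for i in range(3)]
    z=W[...,2]
    def rep(name,m):
        P=W[m]; P=P[~np.isnan(P[:,0])]
        print(n,name,len(P), rect(P) if len(P)>4 else '', np.round(np.percentile(P,[5,50,95],axis=0)*1000,0).tolist() if len(P) else '')
    x,y=W[...,0],W[...,1]
    near=lambda b:(np.mgrid[:420,:560][1]>b[0])&(np.mgrid[:420,:560][1]<b[2])&(np.mgrid[:420,:560][0]>b[1])&(np.mgrid[:420,:560][0]<b[3])
    A,B=near(boxes[0]),near(boxes[1])
    rep("orange",A&(H>5)&(H<20)&(S>180)&(z>.17))
    rep("redpad",A&((H<4)|(H>176))&(S>150)&(z>.135)&(z<.16))
    rep("blue base",A&(H>100)&(H<125)&(S>90)&(z>0.005)&(z<.02))
    rep("post",A&(H>100)&(z>.140)&(z<.16)&(S>60))
    rep("plate",B&(z>0.006)&(z<.03)&(S<60))
    rep("rim",B&(z>0.018)&(z<.028)&(S<90))
    rep("knob",B&(z>.150)&(z<.165))
    rep("armred",B&((H<6)|(H>174))&(S>130)&(z>.02)&(z<.06))
    rep("glue",A&(z>.14)&(z<.16)&((H<6)|(H>174))&(S>150))
E
```

```text
top orange 249 (array([533.4, 234.3]), array([34.4, 34.4]), 11.01) [[516.0, 217.0, 180.0], [532.0, 232.0, 202.0], [548.0, 248.0, 205.0]]
top redpad 528 (array([448.9, 260.1]), array([140.9,  55.3]), 74.57) [[421.0, 199.0, 146.0], [444.0, 231.0, 150.0], [477.0, 314.0, 153.0]]
top blue base 1095 (array([573.7, 236.7]), array([137.5, 129. ]), 5.15) [[513.0, 174.0, 8.0], [582.0, 201.0, 13.0], [639.0, 298.0, 17.0]]
top post 23 (array([567.4, 257. ]), array([ 56.4, 118.4]), 65.94) [[515.0, 210.0, 141.0], [593.0, 261.0, 151.0], [614.0, 268.0, 160.0]]
top plate 3458 (array([ 538.9, -157.7]), array([265.9, 224.3]), 32.29) [[451.0, -253.0, 7.0], [540.0, -169.0, 11.0], [622.0, -64.0, 24.0]]
top rim 445 (array([ 527.7, -159.4]), array([269.3, 201.8]), 40.92) [[487.0, -253.0, 19.0], [552.0, -191.0, 22.0], [620.0, -87.0, 27.0]]
top knob 317 (array([498.2, -99.6]), array([45.2, 45.6]), 1.67) [[478.0, -120.0, 153.0], [497.0, -100.0, 157.0], [516.0, -81.0, 161.0]]
top armred 18 (array([587. , -89.6]), array([10.2, 11.1]), 1.27) [[582.0, -95.0, 35.0], [587.0, -89.0, 36.0], [590.0, -84.0, 39.0]]
top gl
[... 559 characters left out ...]
 0  
scene plate 3579 (array([ 542.4, -156. ]), array([277. , 224.6]), 32.12) [[451.0, -260.0, 7.0], [541.0, -174.0, 10.0], [632.0, -72.0, 23.0]]
scene rim 539 (array([ 567.8, -141.9]), array([353.1, 183.3]), 38.47) [[465.0, -263.0, 19.0], [550.0, -185.0, 22.0], [670.0, -109.0, 27.0]]
scene knob 272 (array([ 496.6, -101.7]), array([45.9, 46.6]), 50.67) [[478.0, -122.0, 152.0], [498.0, -103.0, 156.0], [517.0, -83.0, 159.0]]
scene armred 13 (array([586.7, -90.9]), array([ 7. , 11.3]), 10.19) [[584.0, -96.0, 32.0], [586.0, -91.0, 36.0], [590.0, -86.0, 39.0]]
scene glue 308 (array([451.9, 265.5]), array([150.4,  53.8]), 74.27) [[422.0, 198.0, 144.0], [446.0, 232.0, 148.0], [487.0, 323.0, 152.0]]
```

View pics/topcrop.png

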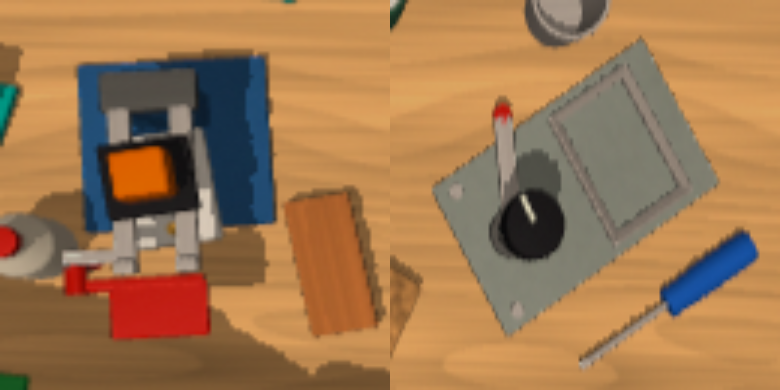

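View pics/scenecrop.png

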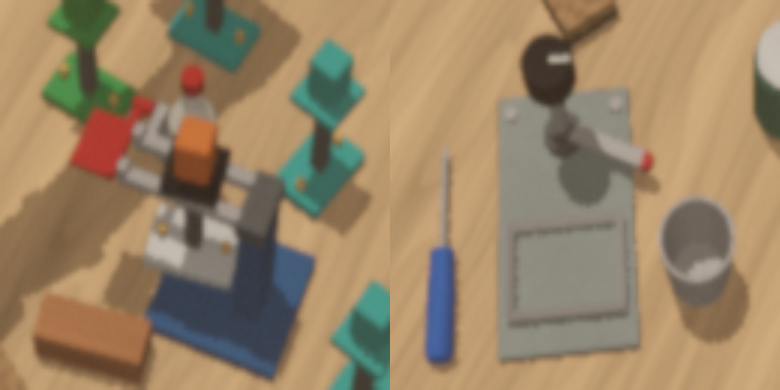

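```bash
cat > est.py <<'E'
from h import *
from scipy.spatial.transform import Rotation as Ro
from scipy.optimize import minimize
for n in ("top","scene"):
    c=load(n+"0.npz"); W=cloud(c).reshape(-1,3)
    hsv=cv2.cvtColor(c["img"],cv2.COLOR_RGB2HSV).reshape(-1,3).astype(int); H,S=hsv[:,0],hsv[:,1]
    x,y,z=W.T
    red=((H<5)|(H>175))&(S>150)
    print(n,"pad",rect(W[red&(z>.135)&(y<.262)&(y>.15)&(x>.38)&(x<.5)]))
    fl=(abs(x-.534)<.05)&(abs(y-.234)<.05)
    m=fl&(z>.150)&(z<.166)&(hsv[:,2]<70); print("flange",rect(W[m]),m.sum())
    m=fl&(z>.196)&(z<.21); print("griptop",rect(W[m]),m.sum(),np.nanmedian(z[m]))
    pl=(x>.42)&(x<.68)&(y<-.02)&(y>-.3)&(S<70)
    m=pl&(z>.006)&(z<.014)
    # largest component
    mask=m.reshape(420,560).astype(np.uint8); k,l,st,_=cv2.connectedComponentsWithStats(mask); i=1+np.argmax(st[1:,4])
    print("plate",rect(W[(l==i).ravel()]))
    m=pl&(z>.0185)&(z<.028)&(abs(x-.559)<.07)&(abs(y+.197)<.075); print("rim",rect(W[m]),m.sum(),np.nanmedian(W[m],axis=0))
    for nm,a,b in (("tin",(.6,.75,-.05,.08),(.09,.11)),("mug",(.55,.75,-.2,-.05),(.07,.095)),("glue",(.4,.55,.27,.36),(.14,.16))):
        m=(x>a[0])&(x<a[1])&(y>a[2])&(y<a[3])&(z>b[0])&(z<b[1]); print(nm,rect(W[m]) if m.sum()>4 else m.sum())
from station import get_obs
q=get_obs()["tool_rot"]; print(np.round(Ro.from_quat(np.r_[q[1:],q[0]]).as_matrix(),3))
E
python3 est.py
```

```text
top pad (array([439.3, 227.8]), array([43.1, 64.9]), 6.46)
flange (array([538.5, 235.3]), array([66.2, 56.7]), 11.58) 291
griptop (array([533.3, 234.5]), array([34.4, 34. ]), 11.01) 218 0.2021202912671343
plate (array([ 535.7, -159.7]), array([128.2, 224.5]), 32.48)
rim (array([ 557.9, -194.3]), array([112.6,  91.4]), 32.31) 363 [ 0.56055427 -0.19906967  0.02264523]
tin (array([678. ,  31.2]), array([63.5, 66.7]), 0.6)
mug (array([ 669.3, -141.4]), array([66.4, 68.1]), 2.18)
glue (array([472. , 301.7]), array([72.8, 31.8]), 69.87)
scene pad (array([439.3, 225.4]), array([41.1, 64.1]), 6.51)
flange (array([534.2, 230.3]), array([51.6, 54.1]), 13.38) 119
griptop (array([531.6, 234. ]), array([34.4, 36.2]), 9.1) 127 0.2004566171145634
plate (array([ 535.5, -160.9]), array([127.8, 224.6]), 32.77)
rim (array([ 558.4, -198. ]), array([112.3,  84.2]), 31.87) 355 [ 0.55447608 -0.1986418   0.02192367]
tin (array([677.7,  28. ]), array([63.9, 65.7]), 42.79)
mug (array([ 668.5, -142.1]), array([67.8, 68.2]), 42.88)
glue (array([473.9, 299.2]), array([73.4, 30.1]), 65.3)
[[ 0.895 -0.001  0.446]
 [-0.446 -0.002  0.895]
 [ 0.    -1.    -0.002]]
```

```bash
python3 -m jog '[[[15,0,-14],0.05],[[45,2,-43],0.15],[[75,5,-72],0.26],[[105,8,-100],0.36],[[135,12,-129],0.46],[[165,16,-157],0.57],[[195,20,-186],0.67],[[225,25,-215],0.78],[[255,30,-243],0.88],[[275,35,-262],0.95],[[287,40,-274],0.99],[[292,42,-278],1.0],[[292,42,-278],1.0],[[292,42,-278],1.0]]' 0 40
python3 - <<'E'
from h import *
from station import get_obs
c=snap("top","top1"); cv2.imwrite("pics/t1.png",cv2.resize(c["img"][150:330,120:300,::-1],(540,540)))
c=snap("scene","sc1"); cv2.imwrite("pics/s1.png",cv2.resize(c["img"][100:250,180:370,::-1],(760,600)))
print(get_obs())
E
```

```text
t: 1.27
eef_pos: [0.4381, 0.2267, 0.1892]
tool_rot: [0.527, -0.527, 0.472, -0.471]
contact_force: [-0.1, 0.9, 0.6]
gripper_width: -0.003
{'t': 1.3667, 'q': array([-0.89152733,  0.23118531,  0.3333387 ,  2.04316895, -0.09810324,
        0.88140627, -0.39160921]), 'joint_vel': array([-0.00199804, -0.00111992,  0.00596532,  0.00188571,  0.00167225,
       -0.00065486, -0.00103277]), 'joint_torque': array([ 5.35033029e-01, -3.73737860e+01,  3.03209424e+00, -2.39842200e+01,
        3.54190799e-02,  1.03248318e-02,  4.00690944e-03]), 'eef_pos': array([0.43804471, 0.22725977, 0.18941137]), 'tool_rot': array([ 0.52751511, -0.52705166,  0.47129731, -0.47098111]), 'contact_force': array([-0.14143495,  0.33524866, -0.34229914]), 'torque': array([0.05213838, 0.001202  , 0.01371785]), 'gripper_width': -0.0006165810016704994}
```

View pics/s1.png

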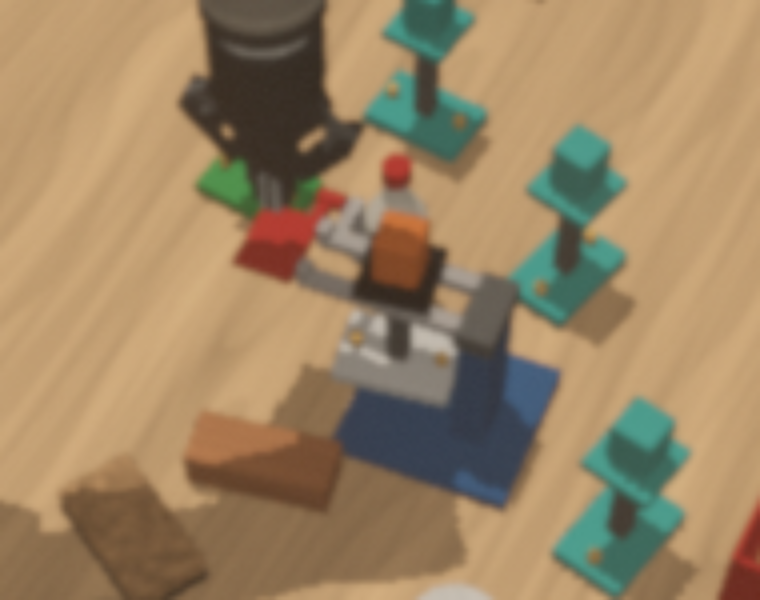

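View pics/t1.png

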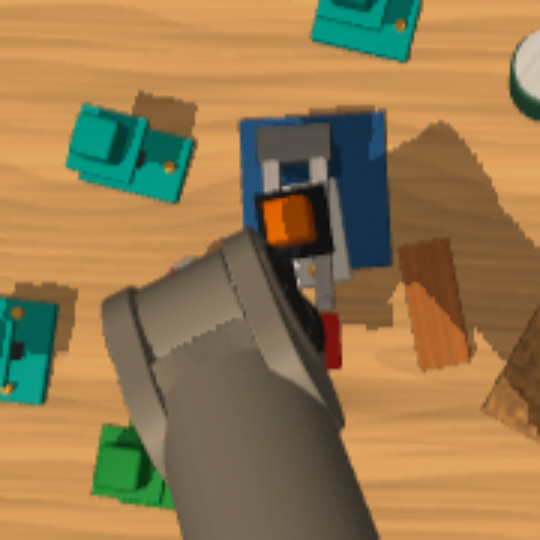

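```bash
python3 - <<'E'
from h import *
c=load("sc1.npz"); W=cloud(c); V=c["img"].max(-1)
# tool axes
z=np.array([np.cos(np.radians(6)),np.sin(np.radians(6))]); T=np.array([.438,.227,.1893])
D=W-T; a=D[...,:2]@z; b=D[...,:2]@np.array([z[1],-z[0]]); h=D[...,2]
m=(V<110)&(np.hypot(a,b)<.09)&(h>0)&(h<.16)
for lo in range(0,150,8):
    k=m&(h*1000>=lo)&(h*1000<lo+8)
    if k.sum()>3: print(lo,k.sum(),"jaw",np.round(np.percentile(a[k],[2,98])*1000),"x",np.round(np.percentile(b[k],[2,98])*1000))
# red parts of keeper from first
c=load("top0.npz");W=cloud(c);hsv=cv2.cvtColor(c["img"],cv2.COLOR_RGB2HSV).astype(int)
red=((hsv[...,0]<5)|(hsv[...,0]>175))&(hsv[...,1]>150)
o=np.array([.5338,.2331]);D=W[...,:2]-o;hx=D@z;hy=D@np.array([-z[1],z[0]])
m=red&(abs(hx)<.2)&(abs(hy)<.12)&(W[...,2]>.1)
for y0 in range(-40,100,10):
    k=m&(hy*1000>=y0)&(hy*1000<y0+10)
    if k.sum()>2: print(y0,k.sum(),np.round(np.percentile(hx[k],[3,97])*1000),np.round(np.median(W[...,2][k])*1000))
E
```

```text
0 4 jaw [-9.  3.] x [ 8. 12.]
8 17 jaw [-12.  14.] x [-1. 13.]
16 23 jaw [-11.  15.] x [-2. 15.]
24 18 jaw [-8. 15.] x [ 5. 15.]
32 14 jaw [-6. 15.] x [ 6. 15.]
40 27 jaw [-24.  28.] x [-1. 16.]
48 69 jaw [-30.  33.] x [-8. 17.]
56 46 jaw [-36.  39.] x [-6. 16.]
64 50 jaw [-38.  44.] x [-1. 20.]
72 59 jaw [-49.  52.] x [ 2. 20.]
80 70 jaw [-52.  55.] x [ 4. 20.]
88 103 jaw [-56.  60.] x [-7. 21.]
96 75 jaw [-49.  51.] x [-2. 23.]
104 46 jaw [-37.  43.] x [-5. 22.]
112 17 jaw [-37.  41.] x [-4. 14.]
120 10 jaw [34. 39.] x [ 1. 13.]
128 47 jaw [-23.  39.] x [ 2. 39.]
136 69 jaw [-19.  38.] x [ 0. 40.]
144 67 jaw [-21.  38.] x [-1. 39.]
-30 63 [-115.  -75.] 149.0
-20 79 [-115.  -75.] 149.0
-10 74 [-114.  -74.] 150.0
0 76 [-115.  -76.] 150.0
10 76 [-115.  -75.] 149.0
20 76 [-114.  -74.] 149.0
30 25 [-98. -73.] 149.0
40 29 [-80. -62.] 149.0
50 23 [-81. -62.] 152.0
80 19 [-46. -32.] 150.0
90 38 [-50. -31.] 150.0
```

```bash
python3 -m jog '[[[2,0,-2],-0.08],[[4,0,-3],-0.2],[[4,0,-3],-0.32],[[4,0,-3],-0.44],[[4,0,-3],-0.56],[[4,0,-3],-0.68],[[4,0,-3],-0.8],[[4,0,-3],-0.92],[[4,0,-3],-1.04],[[4,0,-3],-1.16],[[4,5,-3],-1.28],[[4,12,-3],-1.4],[[4,20,-3],-1.5],[[4,25,-3],-1.57],[[4,30,-3],-1.57],[[4,30,-3],-1.57]]'
```

```text
t: 2.7
eef_pos: [0.4352, 0.2216, 0.1585]
tool_rot: [-0.706, 0.706, 0.038, -0.038]
contact_force: [-0.1, 0.2, -0.8]
gripper_width: -0.003
```

```bash
python3 -m jog '[[[0,5,1],0],[[0,10,1],0],[[0,15,1],0],[[0,20,1],0],[[0,25,1],0],[[0,30,1],0],[[0,35,1],0],[[0,40,1],0]]'; python3 -m jog '[[[0,5,0],0],[[0,10,0],0],[[0,14,0],0],[[0,14,0],0]]'
python3 - <<'E'
from h import *
c=snap("scene","sc2"); cv2.imwrite("pics/s2.png",cv2.resize(c["img"][100:250,180:370,::-1],(760,600)))
E
```

```text
t: 3.37
eef_pos: [0.4359, 0.2215, 0.1188]
tool_rot: [-0.706, 0.706, 0.038, -0.038]
contact_force: [0.8, 0.2, 0.4]
gripper_width: -0.0
t: 3.7
eef_pos: [0.4351, 0.221, 0.1042]
tool_rot: [-0.706, 0.707, 0.037, -0.038]
contact_force: [-0.1, 0.3, 0.2]
gripper_width: -0.001
```

View pics/s2.png

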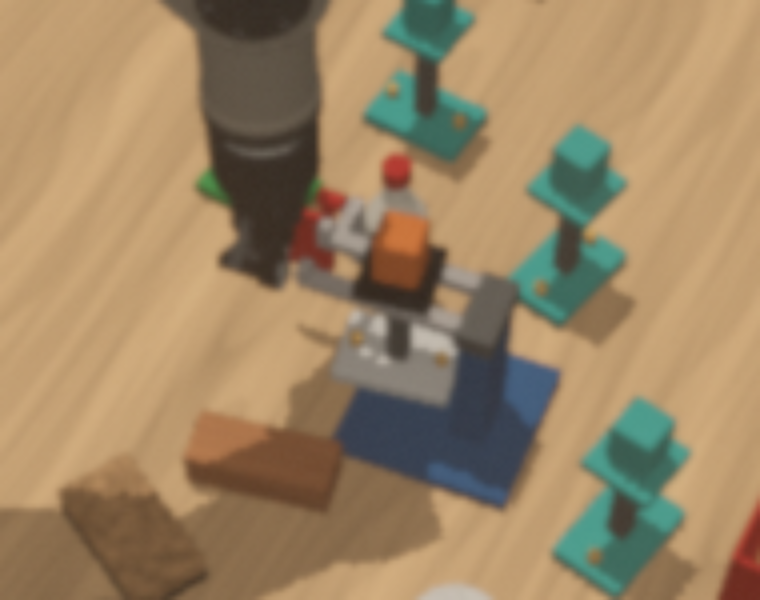

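```bash
python3 -m jog '[[[0,-10,0],0],[[0,-35,0],0],[[0,-65,0],0],[[0,-95,0],0],[[0,-120,0],0],[[0,-135,0],0],[[0,-140,0],0]]'; python3 -m jog '[[[5,0,0],0.08],[[15,0,0],0.2],[[25,0,0],0.32],[[35,0,0],0.44],[[45,0,1],0.56],[[55,0,1],0.68],[[65,0,1],0.8],[[75,0,2],0.92],[[83,0,2],1.04],[[91,0,2],1.16],[[96,0,2],1.28],[[99,0,2],1.4],[[99,0,2],1.48],[[99,0,2],1.487],[[99,0,2],1.487]]' 85 40
python3 - <<'E'
from h import *
c=snap("scene","sc3"); cv2.imwrite("pics/s3.png",cv2.resize(c["img"][100:250,180:370,::-1],(760,600)))
E
```

```text
t: 4.33
eef_pos: [0.4373, 0.2224, 0.2492]
tool_rot: [0.707, -0.705, -0.04, 0.036]
contact_force: [0.5, 0.4, -0.2]
gripper_width: -0.005
t: 5.58
eef_pos: [0.5337, 0.2341, 0.2449]
tool_rot: [-0.546, 0.546, -0.45, 0.449]
contact_force: [0.6, -0.0, -0.0]
gripper_width: 0.994
```

View pics/s3.png

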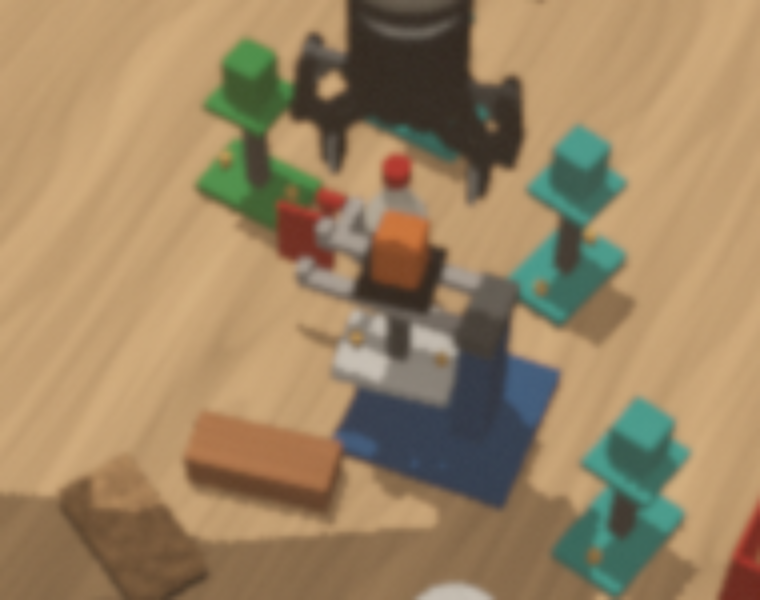

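```bash
python3 -m jog '[[[0,10,0],0],[[0,25,0],0],[[0,40,0],0],[[0,55,0],0],[[0,65,0],0],[[0,72,0],0],[[0,75,0],0],[[0,75,0],0]]'; python3 -m jog '[[[0,0,0],0],[[0,0,0],0],[[0,0,0],0],[[0,0,0],0],[[0,0,0],0],[[0,0,0],0],[[0,0,0],0],[[0,0,0],0],[[0,0,0],0],[[0,0,0],0]]' 0 70
```

```text
t: 6.3
eef_pos: [0.5338, 0.234, 0.1697]
tool_rot: [-0.545, 0.546, -0.45, 0.45]
contact_force: [-0.8, -1.0, 0.4]
gripper_width: 0.996
t: 7.13
eef_pos: [0.5333, 0.2342, 0.1709]
tool_rot: [-0.545, 0.546, -0.45, 0.45]
contact_force: [-4.0, -0.5, 6.1]
gripper_width: 0.384
```

```bash
python3 -m jog '[[[0,-4,0],0],[[0,-9,0],0],[[0,-14,0],0],[[0,-18,0],0],[[0,-20,0],0],[[0,-20,0],0],[[0,-20,0],0]]'
python3 - <<'E'
from h import *
c=snap("scene","sc4"); cv2.imwrite("pics/s4.png",cv2.resize(c["img"][100:250,180:370,::-1],(760,600)))
E
```

```text
t: 7.72
eef_pos: [0.5341, 0.2342, 0.1903]
tool_rot: [0.545, -0.545, 0.45, -0.45]
contact_force: [-0.5, -0.1, -5.5]
gripper_width: 0.384
```

View pics/s4.png

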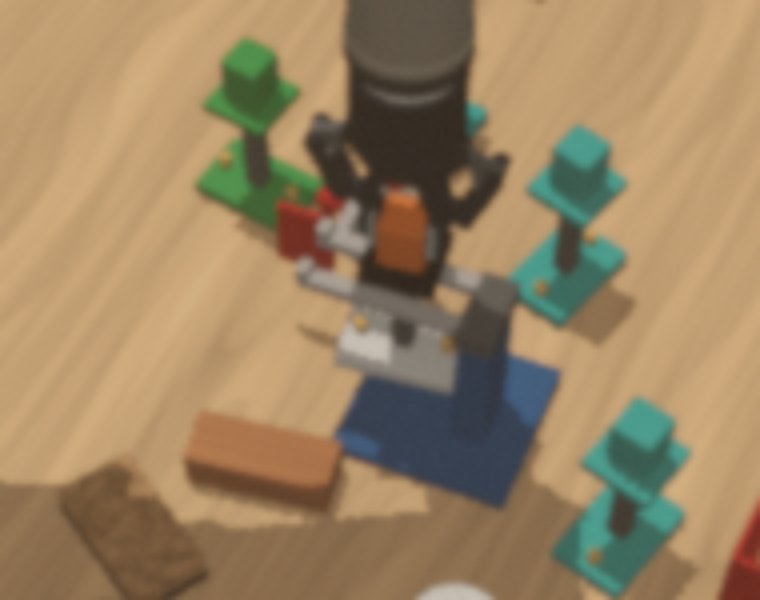

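```bash
python3 -m jog '[[[0,0,-4],0],[[-0.5,0,-12],0],[[-1,0,-22],0],[[-2,0,-32],0],[[-3,0,-42],0],[[-4,0,-52],0],[[-4.5,0,-62],0],[[-5,0,-72],0],[[-6,0,-82],0],[[-7,0,-92],0],[[-8,0,-102],0],[[-9,0,-112],0],[[-10,0,-124],0],[[-11,0,-136],0],[[-12,0,-144],0],[[-12,0,-147],0],[[-12,0,-147],0]]'
python3 - <<'E'
from h import *
c=snap("scene","sc5"); cv2.imwrite("pics/s5.png",cv2.resize(c["img"][100:250,180:370,::-1],(760,600)))
E
```

```text
t: 9.18
eef_pos: [0.3867, 0.218, 0.1904]
tool_rot: [0.546, -0.546, 0.45, -0.45]
contact_force: [0.2, 0.2, -6.0]
gripper_width: 0.385
```

View pics/s5.png

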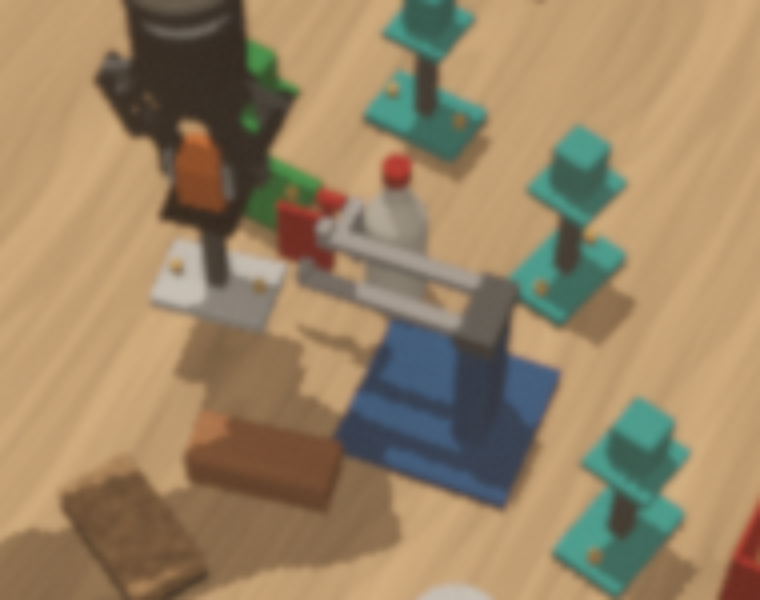

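```bash
python3 -m jog '[[[0,-10,0],0],[[0,-35,0],0],[[0,-65,5],0],[[5,-95,12],0],[[20,-115,22],0],[[45,-125,34],-0.02],[[75,-125,46],-0.05],[[105,-125,56],-0.08],[[135,-125,65],-0.11],[[165,-125,73],-0.14],[[195,-125,80],-0.17],[[225,-125,86],-0.2],[[255,-125,90],-0.23],[[285,-125,92],-0.26],[[315,-125,93],-0.29],[[345,-125,93],-0.32],[[375,-125,92],-0.35],[[400,-125,91],-0.37],[[420,-125,90],-0.373],[[432,-125,90],-0.373]]'
python3 -m jog '[[[8,0,3],0],[[9,0,3],0],[[9,0,3],0],[[9,0,3],0]]'
python3 - <<'E'
from h import *
c=snap("scene","sc6"); cv2.imwrite("pics/s6.png",cv2.resize(c["img"][190:360,130:300,::-1],(600,600)))
c=snap("top","top6"); cv2.imwrite("pics/t6.png",cv2.resize(c["img"][160:290,300:450,::-1],(690,600)))
E
```

```text
t: 10.9
eef_pos: [0.5577, -0.1929, 0.3161]
tool_rot: [-0.618, 0.619, -0.342, 0.343]
contact_force: [0.6, -0.9, -6.1]
gripper_width: 0.388
t: 11.23
eef_pos: [0.5656, -0.1935, 0.3152]
tool_rot: [0.62, -0.62, 0.341, -0.34]
contact_force: [-0.1, 0.2, -6.0]
gripper_width: 0.386
```

View pics/s6.png

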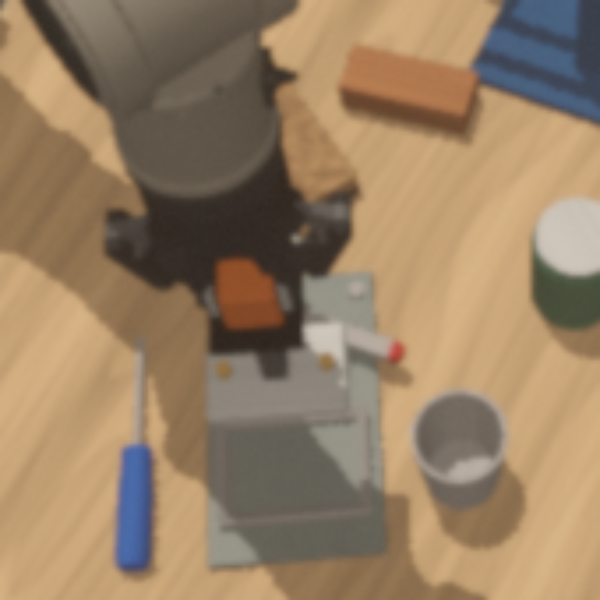

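View pics/t6.png

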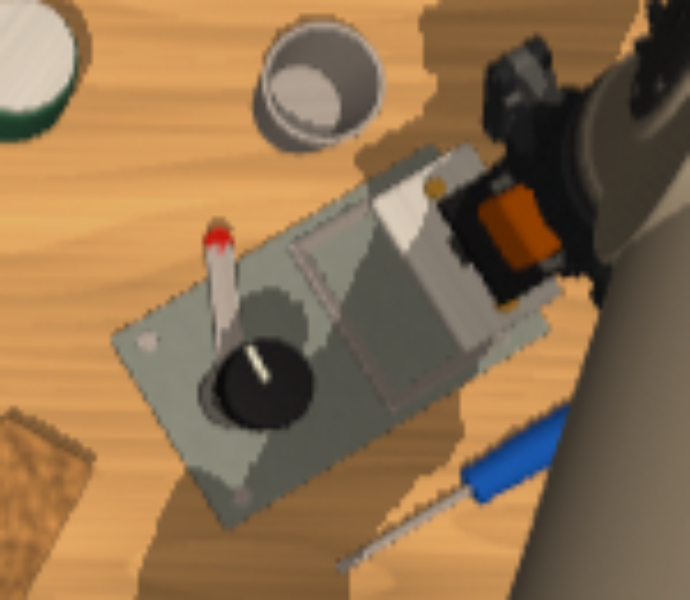

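```bash
python3 - <<'E'
from h import *
for n in ("top","sc"):
    c=load(n+"6.npz");W=cloud(c);x,y,z=[W[...,i] for i in range(3)]
    hsv=cv2.cvtColor(c["img"],cv2.COLOR_RGB2HSV).astype(int)
    b=(abs(x-.5656)<.08)&(abs(y+.1935)<.08)
    m=b&(z>.185)&(z<.212)&(hsv[...,1]<60)&(hsv[...,2]>90)
    mm=b&(z>.197)&(z<.208)&(hsv[...,1]<60)&(hsv[...,2]>90)
    print(n,m.sum(),rect(W[m]),rect(W[mm]),np.nanmedian(z[mm]))
    br=b&(z>.195)&(z<.225)&(hsv[...,0]>10)&(hsv[...,0]<28)&(hsv[...,1]>110)
    k,l,st,ce=cv2.connectedComponentsWithStats(br.astype(np.uint8))
    for i in range(1,k):
        if st[i,4]>3: print("pin",st[i,4],np.nanmean(W[l==i],axis=0).round(4))
    o=b&(hsv[...,0]>4)&(hsv[...,0]<18)&(hsv[...,1]>170)&(z>.3)&(z<.36)
    print("grip",o.sum(),rect(W[o]),np.nanpercentile(z[o],[2,98]))
    f=b&(z>.285)&(z<.312)&(hsv[...,2]<75); print("flange",f.sum(),rect(W[f]))
E
```

```text
top 580 (array([ 566.1, -191.7]), array([89.9, 60. ]), 32.31) (array([ 566.1, -191.7]), array([89.9, 60. ]), 32.31) 0.2022536621772454
pin 18 [ 0.5939 -0.1743  0.2119]
pin 8 [ 0.5359 -0.2109  0.2096]
grip 205 (array([ 559.8, -184. ]), array([35.4, 15.2]), 28.75) [0.30505916 0.34967475]
flange 246 (array([ 558.7, -180.7]), array([55.9, 29.7]), 30.12)
sc 727 (array([ 567.4, -193.7]), array([87.5, 59.2]), 32.5) (array([ 567.3, -193.7]), array([87.3, 59.2]), 32.37) 0.2015079605067987
pin 8 [ 0.5942 -0.1762  0.2103]
pin 9 [ 0.5388 -0.2108  0.2099]
grip 258 (array([ 568.8, -196.3]), array([30.8, 27.8]), 32.51) [0.31170295 0.34818859]
flange 202 (array([ 575.9, -205.9]), array([54.9, 25.6]), 39.31)
```

```bash
python3 -m jog '[[[1,0,-3],0],[[1,0,-7],0],[[1,10,-9],0],[[1,25,-9],0],[[1,45,-9],0],[[1,65,-9],0],[[1,85,-9],0],[[1,105,-9],0],[[1,122,-9],0],[[1,135,-9],0],[[1,142,-9],0],[[1,145,-9],0],[[1,145,-9],0],[[1,145,-9],0]]'
python3 - <<'E'
from h import *
c=snap("scene","sc7"); cv2.imwrite("pics/s7.png",cv2.resize(c["img"][220:360,150:300,::-1],(640,600)))
c2=snap("top","top7"); cv2.imwrite("pics/t7.png",cv2.resize(c2["img"][170:280,320:430,::-1],(600,600)))
for n,c in (("sc",c),("top",c2)):
    W=cloud(c);x,y,z=[W[...,i] for i in range(3)]
    hsv=cv2.cvtColor(c["img"],cv2.COLOR_RGB2HSV).astype(int)
    b=(abs(x-.56)<.08)&(abs(y+.198)<.08)
    m=b&(z>.046)&(z<.066)&(hsv[...,1]<70)&(hsv[...,2]>60)
    print(n,m.sum(),rect(W[m]),np.nanmedian(z[m]))
    m=b&(z>.018)&(z<.028); print("rim",m.sum(),rect(W[m]))
E
```

```text
t: 12.5
eef_pos: [0.5586, -0.201, 0.171]
tool_rot: [0.619, -0.619, 0.341, -0.342]
contact_force: [0.2, 0.6, -5.7]
gripper_width: 0.385
sc 589 (array([ 584. , -185.5]), array([148.7,  60. ]), 32.68) 0.05706479219076402
rim 255 (array([ 536.9, -211.4]), array([162.5,  84.3]), 32.15)
top 468 (array([ 585. , -184.4]), array([147.6,  60.8]), 31.18) 0.0582628118590518
rim 268 (array([ 556.3, -188.1]), array([116.5, 104.9]), 33.17)
```

View pics/s7.png

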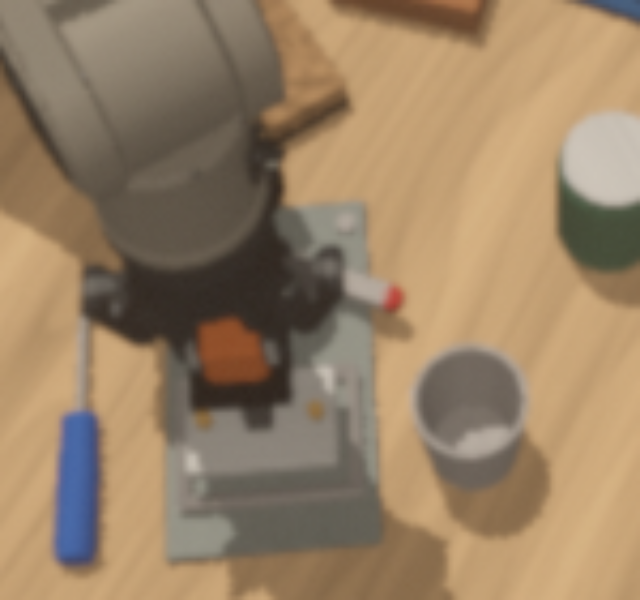

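View pics/t7.png

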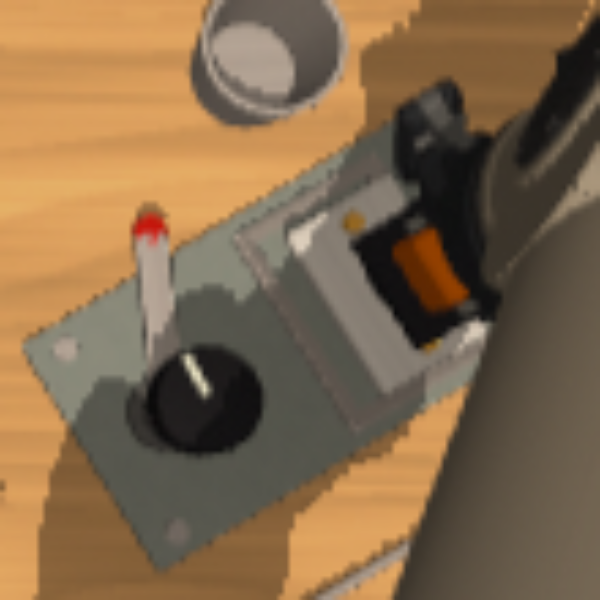

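```bash
python3 - <<'E'
from h import *
from station import get_obs
print(get_obs()["eef_pos"])
a=np.radians(32.4);X=np.array([np.cos(a),np.sin(a)]);Y=np.array([-X[1],X[0]])
for n in ("sc7","top7"):
    c=load(n+".npz");W=cloud(c);D=W[...,:2]-np.array([.5596,-.1982]);px=D@X*1000;py=D@Y*1000;z=W[...,2]
    hsv=cv2.cvtColor(c["img"],cv2.COLOR_RGB2HSV).astype(int)
    m=(abs(px)<60)&(abs(py)<45)&(z>.05)&(z<.062)&(hsv[...,1]<70)
    print(n,m.sum(),"foot px",np.percentile(px[m],[.5,2,98,99.5]).round(1),"py",np.percentile(py[m],[.5,2,98,99.5]).round(1))
for n in ("scene0","top0"):
    c=load(n+".npz");W=cloud(c);D=W[...,:2]-np.array([.5596,-.1982]);px=D@X*1000;py=D@Y*1000;z=W[...,2]
    m=(abs(px)<64)&(py<46)&(py>-66)&(z>.0165)&(z<.03)
    print(n,m.sum(),"rim")
    for nm,t,o in (("x",px,py),("y",py,px)):
        for s in (-1,1):
            k=m&(t*s>25)&(abs(o)<25); print(nm,s,k.sum(),np.percentile(t[k],[3,50,97]).round(1))
    m=(z>.006)&(z<.014)&(abs(px)<75)&(py>-75)&(py<165)&(hsv[...,1]<400)
    hs=cv2.cvtColor(c["img"],cv2.COLOR_RGB2HSV).astype(int); m&=hs[...,1]<70
    print("plate px",np.percentile(px[m],[.5,99.5]).round(1),"py",np.percentile(py[m],[.5,99.5]).round(1))
E
```

```text
[ 0.5588457  -0.20102887  0.17135043]
sc7 554 foot px [-46.6 -46.2  41.9  42.6] py [-32.2 -31.7  24.4  26.6]
top7 413 foot px [-44.8 -43.6  43.7  44.5] py [-31.2 -29.3  27.9  28.3]
scene0 434 rim
x -1 65 [-56.8 -53.7 -49. ]
x 1 52 [47.1 51.6 55. ]
y -1 57 [-40.5 -37.4 -32.3]
y 1 65 [32.9 37.7 41.9]
plate px [-64.2  62.9] py [-66.4 155.3]
top0 434 rim
x -1 57 [-55.3 -51.3 -36.9]
x 1 59 [48.7 52.8 56.9]
y -1 70 [-44.1 -36.7 -32.4]
y 1 53 [33.8 38.5 41.6]
plate px [-62.8  64. ] py [-65.3 157. ]
```

```bash
python3 -m jog '[[[-1,2,0.5],0],[[-2,6,1],0],[[-2,10,1],0],[[-2,14,1],0],[[-2,18,1],0],[[-2,20,1],0],[[-2,22,1],0],[[-2,24,1],0],[[-2,26,1],0],[[-2,26,1],0]]'; python3 -m jog '[[[0,1.5,0],0],[[0,3,0],0],[[0,4.5,0],0],[[0,5.5,0],0],[[0,5.5,0],0]]'
```

```text
t: 13.43
eef_pos: [0.5577, -0.1984, 0.1439]
tool_rot: [-0.619, 0.619, -0.341, 0.341]
contact_force: [-0.6, 0.6, -6.8]
gripper_width: 0.388
t: 13.85
eef_pos: [0.5577, -0.1984, 0.1385]
tool_rot: [-0.619, 0.619, -0.341, 0.341]
contact_force: [-0.5, -0.1, -5.8]
gripper_width: 0.385
```

```bash
python3 -m jog '[[[0,0.5,0],0],[[0,1,0],0],[[0,1.5,0],0],[[0,1.5,0],0],[[0,1.5,0],0]]'; python3 -m jog '[[[0,0.5,0],0],[[0,1,0],0],[[0,1,0],0],[[0,1,0],0]]'
```

```text
t: 14.27
eef_pos: [0.5579, -0.1985, 0.1373]
tool_rot: [0.619, -0.619, 0.341, -0.341]
contact_force: [0.4, 0.1, -5.4]
gripper_width: 0.387
t: 14.6
eef_pos: [0.5582, -0.1986, 0.137]
tool_rot: [0.62, -0.619, 0.341, -0.341]
contact_force: [-2.9, 1.4, 4.4]
gripper_width: 0.384
```

```bash
python3 - <<'E'
from h import *
c=snap("scene","sc8"); cv2.imwrite("pics/s8.png",cv2.resize(c["img"][220:360,150:300,::-1],(640,600)))
c2=snap("top","top8")
a=np.radians(32.4);X=np.array([np.cos(a),np.sin(a)]);Y=np.array([-X[1],X[0]])
for n in ("sc8","top8"):
    c=load(n+".npz");W=cloud(c);D=W[...,:2]-np.array([.5596,-.1982]);px=D@X*1000;py=D@Y*1000;z=W[...,2]*1000
    hsv=cv2.cvtColor(c["img"],cv2.COLOR_RGB2HSV).astype(int)
    for s in(-1,1):
        for r in ((-28,-12),(12,28)):
            m=(px*s>12)&(px*s<26)&(py>r[0])&(py<r[1])&(z<35)&(hsv[...,1]<70); print(n,s,r,m.sum(),np.median(z[m]).round(1) if m.sum() else '')
E
```

```text
sc8 -1 (-28, -12) 40 23.1
sc8 -1 (12, 28) 0 
sc8 1 (-28, -12) 39 24.1
sc8 1 (12, 28) 18 24.3
top8 -1 (-28, -12) 0 
top8 -1 (12, 28) 31 24.1
top8 1 (-28, -12) 0 
top8 1 (12, 28) 32 25.0
```

View pics/s8.png

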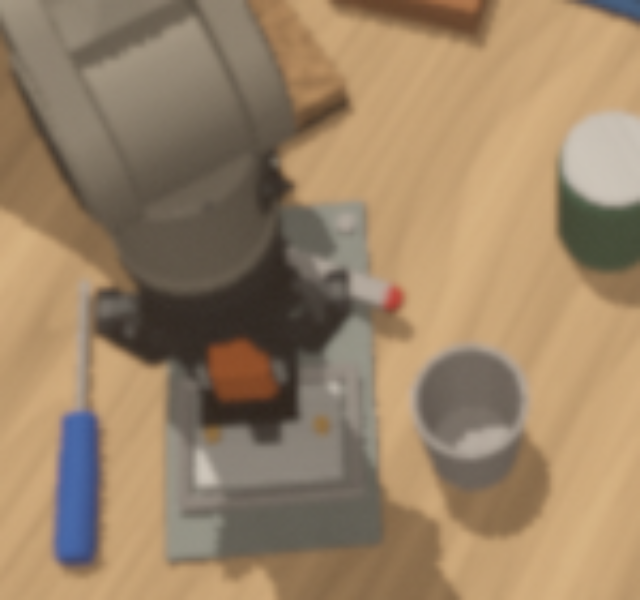

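```bash
python3 -m jog '[[[0,-0.5,0],0],[[0,-0.5,0],0],[[0,-0.5,0],0],[[0,-0.5,0],0],[[0,-0.5,0],0],[[0,-0.5,0],0],[[0,-0.5,0],0],[[0,-0.5,0],0]]' 80; python3 -m jog '[[[0,-5,0],0],[[0,-20,0],0],[[0,-45,0],0],[[0,-70,0],0],[[0,-90,0],0],[[0,-98,0],0],[[0,-100,0],0]]' 85; python3 -m jog '[[[-10,0,0],0],[[-30,0,0],0],[[-55,0,1],0],[[-80,0,1],0],[[-100,0,2],0],[[-111,0,2],0],[[-115,0,2],0],[[-115,0,2],0],[[-115,0,2],0]]'
python3 - <<'E'
from h import *
c=snap("scene","sc9"); cv2.imwrite("pics/s9.png",cv2.resize(c["img"][210:360,140:300,::-1],(640,600)))
a=np.radians(32.4);X=np.array([np.cos(a),np.sin(a)]);Y=np.array([-X[1],X[0]])
W=cloud(c);D=W[...,:2]-np.array([.5596,-.1982]);px=D@X*1000;py=D@Y*1000;z=W[...,2]*1000
m=(abs(px)<25)&(abs(py)<25)&(z>160)&(z<175);print(m.sum(),np.median(z[m]),np.median(px[m]),np.median(py[m]))
E
```

```text
t: 15.37
eef_pos: [0.5579, -0.1985, 0.1367]
tool_rot: [-0.619, 0.619, -0.341, 0.341]
contact_force: [-0.2, -0.2, 0.2]
gripper_width: 0.937
t: 15.95
eef_pos: [0.5588, -0.1989, 0.2387]
tool_rot: [0.62, -0.619, 0.34, -0.342]
contact_force: [0.0, 0.2, -0.1]
gripper_width: 0.993
t: 16.7
eef_pos: [0.4978, -0.1003, 0.2362]
tool_rot: [-0.619, 0.62, -0.341, 0.341]
contact_force: [0.4, -0.5, 0.2]
gripper_width: 0.998
208 166.92223030525014 0.04225321110462211 -1.34813355108973
```

View pics/s9.png

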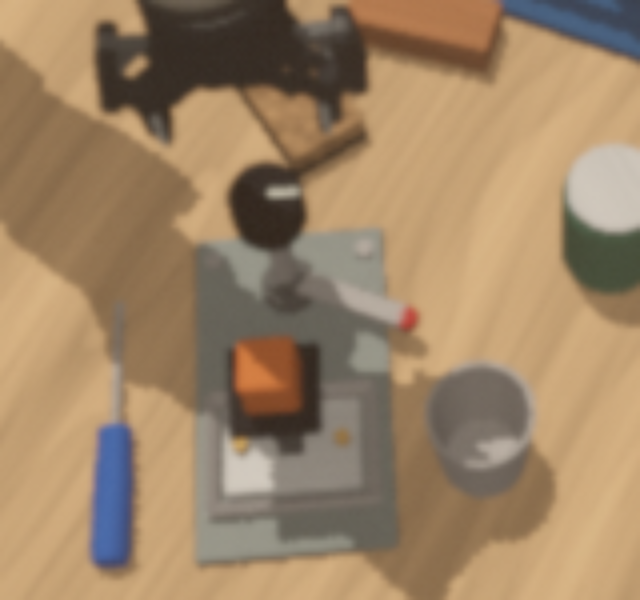

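```bash
python3 -m jog '[[[0,8,0],0],[[0,25,0],0],[[0,45,0],0],[[0,65,0],0],[[0,85,0],0],[[0,100,0],0],[[0,108,0],0],[[0,112,0],0],[[0,112,0],0]]'; python3 -m jog '[[[0,0,0],0],[[0,0,0],0],[[0,0,0],0],[[0,0,0],0],[[0,0,0],0],[[0,0,0],0],[[0,0,0],0],[[0,0,0],0]]' 0 60
```

```text
t: 17.5
eef_pos: [0.4978, -0.1007, 0.124]
tool_rot: [-0.619, 0.62, -0.342, 0.341]
contact_force: [-0.7, -0.5, -0.1]
gripper_width: 0.997
t: 18.17
eef_pos: [0.4972, -0.1013, 0.1259]
tool_rot: [-0.619, 0.619, -0.342, 0.341]
contact_force: [-6.6, -1.7, 11.9]
gripper_width: 0.547
```

```bash
python3 -m jog '[[[0,0,0],0.03],[[0,0,0],0.1],[[0,0,0],0.18],[[0,0,0],0.26],[[0,0,0],0.34],[[0,0,0],0.42],[[0,0,0],0.5],[[0,0,0],0.58],[[0,0,0],0.66],[[0,0,0],0.74],[[0,0,0],0.82],[[0,0,0],0.9],[[0,0,0],0.96],[[0,0,0],1.0],[[0,0,0],1.0]]'
python3 - <<'E'
from h import *
from station import get_obs
o=get_obs();print(o["torque"],o["q"])
c=snap("scene","sc10"); cv2.imwrite("pics/s10.png",cv2.resize(c["img"][210:360,140:300,::-1],(640,600)))
E
```

```text
t: 19.42
eef_pos: [0.4951, -0.1016, 0.1258]
tool_rot: [0.378, -0.38, 0.598, -0.596]
contact_force: [-14.4, -0.9, 20.2]
gripper_width: 0.546
[-0.37766012  2.9075433   0.03935651] [-0.55694768  0.44437547  0.80786671  2.08880482 -0.4517071   0.79292487
  0.08951346]
```

View pics/s10.png

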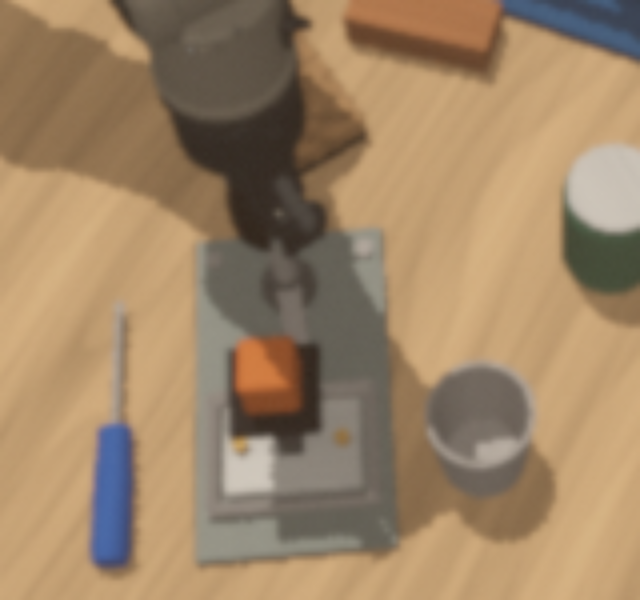

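```bash
python3 -m jog '[[[0.5,-1,-1],0],[[0.8,-2,-1.8],0],[[0.8,-2,-1.8],0.05],[[0.8,-2,-1.8],0.1],[[0.8,-2,-1.8],0.15],[[0.8,-2,-1.8],0.2]]'
python3 - <<'E'
from station import get_obs
print(get_obs()["torque"])
E
python3 -m jog '[[[0,0,0],0.05],[[0,0,0],0.1],[[0,0,0],0.15],[[0,0,0],0.2],[[0,0,0],0.25],[[0,0,0],0.3],[[0,0,0],0.35],[[0,0,0],0.35]]'
python3 - <<'E'
from h import *
from station import get_obs
o=get_obs();print(o["torque"],o["q"])
c=snap("scene","sc11"); cv2.imwrite("pics/s11.png",cv2.resize(c["img"][210:360,140:300,::-1],(640,600)))
E
```

```text
t: 19.97
eef_pos: [0.4942, -0.1013, 0.1262]
tool_rot: [0.317, -0.319, 0.632, -0.632]
contact_force: [-3.1, -5.0, -6.7]
gripper_width: 0.544
[-1.18090016  0.50221268  0.20667766]
t: 20.63
eef_pos: [0.4936, -0.1007, 0.1262]
tool_rot: [0.201, -0.204, 0.678, -0.677]
contact_force: [-5.7, -2.7, -2.2]
gripper_width: 0.544
[-0.79371042  1.03171618 -0.01124484] [-0.65981485  0.50207924  0.9583594   2.09737627 -0.56291052  0.82646845
 -0.34796018]
```

View pics/s11.png

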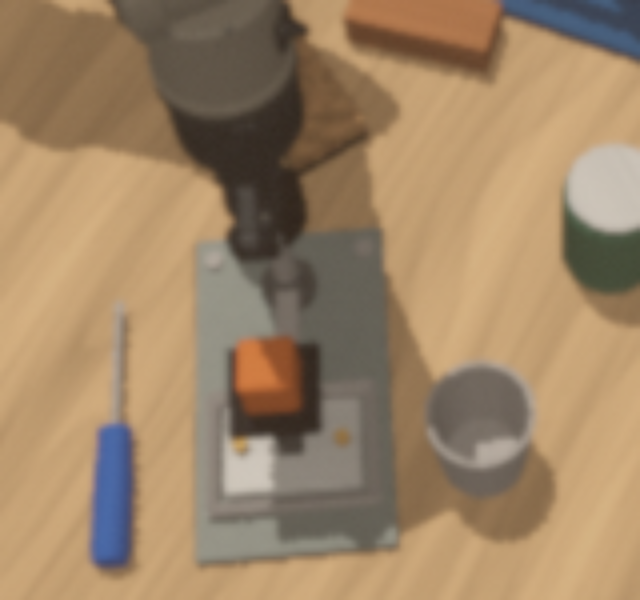

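```bash
python3 -m jog '[[[0,0,0],0],[[0,0,0],0],[[0,0,0],0],[[0,0,0],0],[[0,0,0],0],[[0,0,0],0]]' 85; python3 -m jog '[[[0,-5,0],0],[[0,-20,0],0],[[0,-45,0],0],[[0,-75,0],0],[[0,-105,0],0],[[0,-130,0],0],[[0,-140,0],0],[[30,-140,0],0],[[60,-140,0],0],[[90,-140,0],0],[[110,-140,0],0],[[120,-140,0],0],[[120,-140,0],0],[[120,-140,0],0]]'
python3 - <<'E'
from h import *
c2=snap("top","top12"); cv2.imwrite("pics/t12.png",cv2.resize(c2["img"][170:290,310:430,::-1],(600,600)))
c=snap("scene","sc12"); cv2.imwrite("pics/s12.png",cv2.resize(c["img"][210:360,140:300,::-1],(640,600)))
def rep(n,c):
    W=cloud(c);x,y,z=[W[...,i] for i in range(3)];hs=cv2.cvtColor(c["img"],cv2.COLOR_RGB2HSV).astype(int)
    k=(abs(x-.498)<.026)&(abs(y+.1005)<.026)&(z>.15)&(z<.166)
    P=W[k];ce=rect(P)[0]; w=k&(hs[...,2]>130)
    Q=W[w][:,:2]*1000; d=Q.mean(0)-ce; print(n,"knob",ce,"mark",w.sum(),d.round(1),np.degrees(np.arctan2(d[1],d[0])).round(1))
    _,_,vt=np.linalg.svd(Q-Q.mean(0)); print("mark line",np.degrees(np.arctan2(vt[0,1],vt[0,0])).round(1))
for n in("top0","top12","scene0","sc12"): rep(n,load(n+".npz"))
E
```

```text
t: 21.18
eef_pos: [0.4965, -0.1, 0.127]
tool_rot: [-0.204, 0.204, -0.677, 0.677]
contact_force: [0.8, -0.2, -0.2]
gripper_width: 0.994
t: 22.35
eef_pos: [0.3961, -0.1658, 0.2667]
tool_rot: [0.205, -0.203, 0.678, -0.676]
contact_force: [-0.7, -0.1, -0.9]
gripper_width: 0.995
top0 knob [498.2 -99.6] mark 13 [9.6 5.4] 29.5
mark line -153.4
top12 knob [498.1 -99.7] mark 12 [  5.8 -11.3] -63.1
mark line 126.2
scene0 knob [ 496.6 -101.7] mark 27 [-1.   4.9] 102.0
mark line 22.3
sc12 knob [ 496.9 -101.8] mark 32 [-1.6 -5.5] -106.2
mark line -35.8
```

View pics/t12.png

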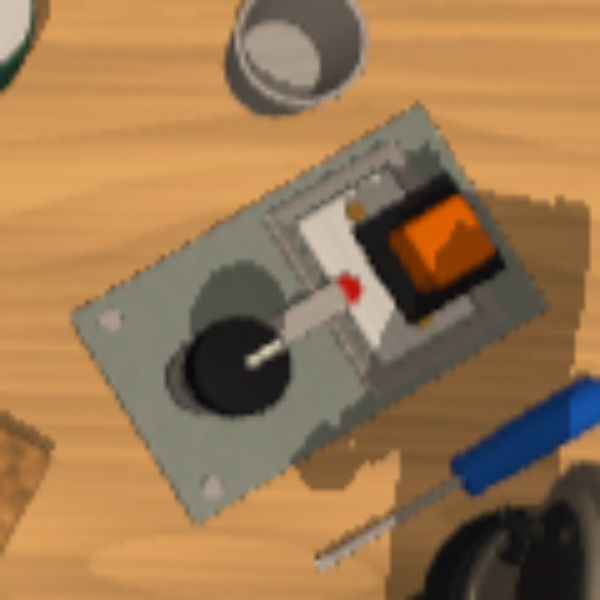

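View pics/s12.png

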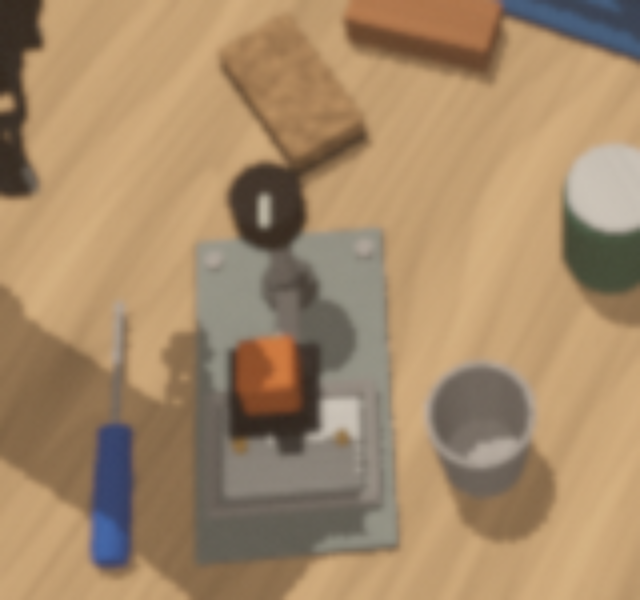

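```bash
python3 - <<'E'
from h import *
def plane(c,uv,z0):
    R=cv2.Rodrigues(np.array(c["rvec"]))[0]; t=np.array(c["tvec"]).ravel(); C=-R.T@t
    d=np.c_[(uv[:,0]-c["cx"])/c["fx"],(uv[:,1]-c["cy"])/c["fy"],np.ones(len(uv))]@R
    return (C+d*((z0-C[2])/d[:,2])[:,None])[:,:2]*1000
for n in("top0","top12","scene0","sc12"):
    c=load(n+".npz"); v,u=np.mgrid[:420,:560]; uv=np.c_[u.ravel(),v.ravel()].astype(float)
    P=plane(c,uv,.157); g=c["img"].min(-1).ravel().astype(float)
    D=P-[497.5,-100.7]; k=np.hypot(*D.T)<19
    w=np.clip(g[k]-70,0,None); Q=P[k]; m=(Q*w[:,None]).sum(0)/w.sum()
    Cv=np.cov(Q.T,aweights=w); e,V=np.linalg.eigh(Cv); a=np.degrees(np.arctan2(V[1,1],V[0,1]))
    W=cloud(c).reshape(-1,3); hs=cv2.cvtColor(c["img"],cv2.COLOR_RGB2HSV).reshape(-1,3).astype(int)
    r=((hs[:,0]<6)|(hs[:,0]>174))&(hs[:,1]>130)&(W[:,2]>.02)&(W[:,2]<.06)&(np.hypot(W[:,0]-.4975,W[:,1]+.1007)<.12)
    T=W[r].mean(0)*1000 if r.any() else [np.nan]*3
    print(n,"mark line",a.round(1),"mean",(m-[497.5,-100.7]).round(1),"sd",np.sqrt(e).round(1),"arm",r.sum(),np.degrees(np.arctan2(T[1]+100.7,T[0]-497.5)).round(1),np.round(T))
def base(n):
    c=load(n+".npz");return c["img"]
d=np.abs(load("top0.npz")["img"].astype(int)-load("top12.npz")["img"]).max(-1)
c=snap("top","topend"); cv2.imwrite("pics/tend.png",c["img"][:,:,::-1])
E
```

```text
top0 mark line -150.0 mean [9.8 5.8] sd [1.2 4.9] arm 18 7.2 [587. -89.  37.]
top12 mark line 122.3 mean [ 6.  -9.7] sd [1.3 4.9] arm 18 -56.9 [ 546. -175.   38.]
scene0 mark line -149.1 mean [8.4 6. ] sd [2.3 5. ] arm 13 6.2 [586. -91.  36.]
sc12 mark line 121.6 mean [ 4.8 -9. ] sd [2.2 5.5] arm 0 nan [nan nan nan]
```

View pics/tend.png

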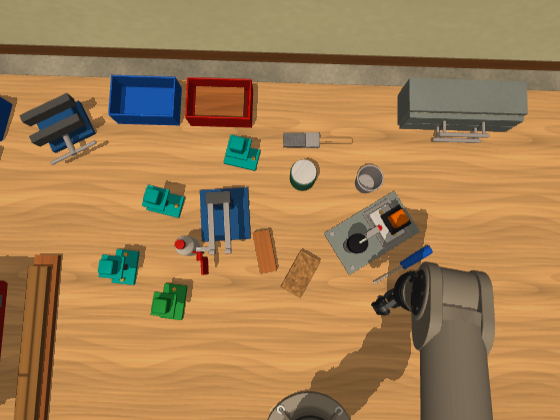

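```bash
python3 -c "
from station import *
print(hand_in())"
```

```text
the job is handed in; nothing more can be done
None
```

The job is done and handed in at about 22.5 s. No verdict was reported.

**What I did**
- I pressed the keeper open while the jig was still hanging.
- I lifted the jig 20 mm, drew it out through the mouth and carried it over to the plate.
- I lowered it into the recess under control, with a light touch on the floor of about 10 N, and let go.
- I turned the knob clockwise by about 1.55 rad, then let go and backed away.

**Last checks**
- **Foot:** its top reads 23–25 mm above the table against 24 mm expected, so it is fully home.
- **Clamp arm:** it turned about 64° (1.12 rad) and now lies over the foot.
- **Knob slip:** the white mark turned 88–89° in both cameras, so the knob slipped about 0.4 rad, against 0.1 needed.
- **Bystanders:** nothing else on the bench looks moved in the final top view, which I judged by eye.

**What disagreed**
- A first estimate of the knob's turn from scene-camera depth gave only about 58°. Depth noise spoiled it; redone by projecting the mark onto the knob's top, both cameras agreed.
- While I turned the knob, side force rose to about 14 N and vertical force to about 20 N. I eased the tool's position before finishing the turn.

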